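Cap the sauces and scrape down the chopping board

ROBOT

A 6-joint arm with a two-finger parallel gripper is mounted at the origin on the work surface. World frame = base frame: x ahead of the robot, y to its left, z up, the work surface at z = 0. Lengths are in m, angles in rad, forces in N, time in s.
With the tool pointing down it reaches from about 0.35 to 0.8 m from the base axis. Payload 7.3 kg.
Tool frame: the origin (TCP) lies between the finger pads; the fingertips stand 25 mm ahead of it and the grasp point (between the pads) lies 6 mm ahead of it (r.tip_extent is the distance from the TCP to the fingertips, in m); z points along the fingers, y is the line along which they close (so a half turn about z gives the same grasp; the last joint's range is limited). The gripper opens to 85 mm and grips with 20 to 120 N. Pads are 22 mm wide; open, the fingers measure 114 mm over their backs; the gripper's body (76 mm by 85 mm) begins 54 mm behind the grasp point. The pads swing forward as they close: fully open they stand 13 mm farther back than shut.
Start: joints at [0.979, 0.342, 1.524, -0, 1.275, -0.146], TCP at [0.226, 0.474, 0.256] pointing down, gripper open.
Joint ranges: [-2.53, 2.53], [-0.77, 2.02], [0.04, 2.7], [-1, 4.14], [0.28, 2.66], [-3.11, 3.11]. Speed limits (rad/s): [2.57, 2.57, 3.14, 3.14, 3.14, 3.14].

INTERFACE

Orientations are given as a unit quaternion [x, y, z, w].
In Python, from workcell import r, command_gripper, optics gives the robot as it stands. The module is installed in compiled form; this text tells all that it offers. Calls block until the motion is done:
- r.reach(position, orientation): joint-space move of the TCP to a pose.
- r.move_straight(position, orientation=None, speed=0.15, max_force=None): straight line of the TCP; orientation=None keeps the orientation; speed is the mean speed in m/s. With max_force (N) it stops when the force on the tool has changed by that much, and returns True; else False.
- r.movej(angles): joint-space move.
- command_gripper(opening, force=None): finger opening in m; force is the grip in N (None keeps the last); returns when the fingers have stopped.
- r.hold(seconds).
- r.solve_ik(position, orientation): joint angles nearest the present ones, or None.
- r.read_state(): the state.
- optics.get_image(name): name is "side" or "top" or "wrist"; returns (picture, depth): 420x560x3 uint8, red, green, blue; 420x560 float32, m along the optical axis (not along the pixel's ray), 0 where there is no reading.
- optics.camera_model(name): a dict with "K" (3x3 intrinsics, pixels), "k1" (the pictures are not rectified: a ray, as slopes to the right and down, at radius r is drawn at 1 + k1 r^2 times it, then the intrinsics apply), "R" (3x3) and "t" (3): a world point X has camera coordinates R X + t; the wrist camera has in their place "tool_from_camera" (4x4, takes a point from camera to tool coordinates, whose origin is the TCP and whose axes are the flange's). Camera axes: x right, y down, z forward; pixel columns grow to the right and rows downward; lengths in m; the calibration is good to about 2 mm. A picture is of the moment at which its call begins: read the wrist's pose just before it. camera_model takes no time and is no camera call.
A pose or a line that the arm cannot do raises r.PlanningError and nothing moves.
- r.finish_job(): hands the job in; it is judged then, once.
The state is a dict: "time_s": time; "joint_positions": joint angles; "dq": joint speeds; "tau": joint torques, N m; "eef_pos": TCP position; "eef_rot": TCP orientation; "contact_force": force on the tool from outside, world axes, zero at the start; "torque": the same for the moment, N m; "grip_width": finger opening in m; "grip_force": force on a finger pad.
Only numpy, scipy, OpenCV 4.12 (cv2) and the standard library are available. Lean on these libraries where they do the work, as an engineer would, in place of code of your own. Each camera call takes 0.05 s, during which the arm holds its last target. There are 200 camera calls.

TASK

Clear down the salad stall: first push the lifted caps of all the amber sauce bottles fully home, so that nothing gets into them. Then take the scraper from its dish and scrape the whole board towards the pan with light, steady pressure (about 5 to 15 newtons, never more than 30), lip flat on the wood: one full-length stroke, from the end away from the pan to the pan's edge, down the half nearer the robot, then one down the far half, and more if needed until all the trimmings lie in the scrap pan. Finally stand the scraper upright back in its dish, let go of it, and leave everything else where it is.

Things in the scene. Friction and masses are not known exactly. Their poses are not given: they have to be found in the camera images.
- board: Thick wooden chopping board, fixed, 260 x 300 x 70 mm, surface 70 mm up. Origin: centre of its underside; x across the board (away from the robot), y along it, z up. Rims (10 mm wide, 14 mm above the surface) line both long sides (inner faces at x = +-120 mm) and the +y end (inner face at y = +140 mm). The -y end (edge at y = -150 mm) is open and drops into the scrap pan.
- pan: Open steel scrap pan, fixed, 270 x 140 x 36 mm, walls and floor 3 mm, pushed against the open -y end of the board (0.5 mm gap, same yaw). Origin: centre of its underside.
- dish: White plastic scraper dish, fixed, 200 x 100 mm, floor 4 mm thick, rim 4 mm wide and 12 mm high in all. Origin: centre of its underside; x along its length.
- scraper: Loose board scraper, 0.25 kg, upright in its dish: bar 140 (x) x 30 (y) x 36 mm, dark wooden grip 90 (x) x 24 (y) mm on it, from 36 to 86 mm up. Its lowest 12 mm are a sprung rubber lip: it gives from 4 N on, 1.5 N per mm, 8 mm at most (then it is stiff). Origin: centre of the lip's face when not pressed in. Grip it from above, closing along y; half turned it is the same.
- scrap_0: Loose trimming: pale slab of green papaya, 60 x 32 x 18 mm, x along its length, about 45 g, lying flat on the board, rigid, slides easily. Origin: centre of its underside. It may be absent.
- scrap_1: Loose trimming: pale slab of green papaya, 60 x 32 x 18 mm, x along its length, about 45 g, lying flat on the board, rigid, slides easily. Origin: centre of its underside. It may be absent.
- scrap_2: Loose trimming: pale slab of green papaya, 60 x 32 x 18 mm, x along its length, about 45 g, lying flat on the board, rigid, slides easily. Origin: centre of its underside. It may be absent.
- scrap_3: Loose trimming: pale round aubergine end, 50 mm across, 18 mm thick, about 45 g, lying flat on the board, rigid, slides easily. Origin: centre of its underside. It may be absent.
- scrap_4: Loose trimming: pale round aubergine end, 50 mm across, 18 mm thick, about 45 g, lying flat on the board, rigid, slides easily. Origin: centre of its underside. It may be absent.
- bottle_a: Amber glass sauce bottle, fixed, 60 mm across, shoulder 120 mm high. Origin: centre of its underside.
- cap_a (a joint): Lift in m of the push-on cap of bottle_a along the neck: 0 fully home, 0.014 highest. About 7 to 9 N straight down on its top moves it, friction holds it where it is left; at 0 it meets a solid stop. It starts 9 to 13 mm up.
- cap_a_top (a point): Centre of the top of the white cap of bottle_a (cap 40 mm across, 30 mm high); 150 mm above the table when fully home.
- bottle_b: Amber glass sauce bottle, fixed, 60 mm across, shoulder 140 mm high. Origin: centre of its underside.
- cap_b (a joint): Lift in m of the push-on cap of bottle_b along the neck: 0 fully home, 0.014 highest. About 7 to 9 N straight down on its top moves it, friction holds it where it is left; at 0 it meets a solid stop. It starts 9 to 13 mm up.
- cap_b_top (a point): Centre of the top of the white cap of bottle_b (cap 40 mm across, 30 mm high); 170 mm above the table when fully home.
- bottle_c: Amber glass sauce bottle, fixed, 60 mm across, shoulder 160 mm high. Origin: centre of its underside.
- cap_c (a joint): Lift in m of the push-on cap of bottle_c along the neck: 0 fully home, 0.014 highest. About 7 to 9 N straight down on its top moves it, friction holds it where it is left; at 0 it meets a solid stop. It starts 9 to 13 mm up.
- cap_c_top (a point): Centre of the top of the white cap of bottle_c (cap 40 mm across, 30 mm high); 190 mm above the table when fully home.
- cup: Bystander, loose: clear cup, 68 mm across, 55 mm high. Origin at its underside. Leave alone.
- spoon: Bystander, loose: spoon, 170 mm long, lying on the table. Origin at its underside. Leave alone.
- jar: Bystander, loose: glass jar, 72 mm across, 90 mm high. Origin at its underside. Leave alone.
- vinegar: Bystander, loose: white bottle, 72 mm across, 190 mm high. Origin at its underside. Leave alone.
- tub: Bystander, loose: clear open tub, 110 mm across, 70 mm high. Origin at its underside. Leave alone.

How it is judged:
By the outcome, as a careful person would: the job done as asked, in the order asked, and still so for the second after the job is handed in, with the robot touching nothing.
Of scrap_0, scrap_1, scrap_2, scrap_3, scrap_4 only 3 to 5 are there at a start; the rules pass over those that are not, and their reading is None.
At some moment in a run one of scrap_0, scrap_1, scrap_2, scrap_3, scrap_4 may be knocked a few centimetres aside while the robot is not near it.
Once in a run the grip may slacken for a moment while it holds something.
It also fails if it takes over 184 s, if anything falls off the work surface, if the arm or the gripper's body presses on something with over 40 N, if the wrist force passes 120 N, or if a joint passes its speed limit or range.

## Working session

There is one attempt and no reset: what is moved stays moved. The work goes in short steps, each a Python script; the robot and the scene stay as the last script left them, time stands still between calls to the robot, and variables do not carry over. Pictures are saved under pics/ and viewed, at most 14 in all, crops included, and the job is handed in when it is done.

```bash
mkdir -p pics; python3 - <<'E'
from workcell import r, optics
import cv2, numpy as np
for n in("top","side"):
    p,d=optics.get_image(n); cv2.imwrite(f"pics/{n}0.png",p[:,:,::-1]); np.savez(f"{n}0.npz",p=p,d=d)
    m=optics.camera_model(n); print(n,{k:np.round(v,4).tolist() for k,v in m.items()})
print(optics.camera_model("wrist"), r.tip_extent, r.read_state())
E
```

```text
top {'K': [[478.796, 0.0, 274.3639], [0.0, 478.796, 210.8936], [0.0, 0.0, 1.0]], 'k1': -0.1725, 'R': [[0.0176, -0.9998, 0.0077], [-0.9836, -0.0187, -0.1795], [0.1796, -0.0045, -0.9837]], 't': [-0.0363, 0.5426, 1.4134]}
side {'K': [[420.6998, 0.0, 274.346], [0.0, 420.6998, 210.1169], [0.0, 0.0, 1.0]], 'k1': -0.0104, 'R': [[0.9821, -0.1882, 0.0051], [-0.1286, -0.6903, -0.712], [0.1376, 0.6986, -0.7022]], 't': [-0.5, 0.1214, 1.0998]}
{'K': array([[377.08823061,   0.        , 270.26210744],
       [  0.        , 377.08823061, 209.27664005],
       [  0.        ,   0.        ,   1.        ]]), 'k1': -0.04723163664934243, 'tool_from_camera': array([[ 3.87662406e-04, -9.48663017e-01, -3.16288365e-01,
         8.16728305e-02],
       [ 9.99999885e-01,  2.78114641e-04,  3.91494916e-04,
         3.00142900e-04],
       [-2.83432323e-04, -3.16288480e-01,  9.48663016e-01,
        -1.17428413e-01],
       [ 0.00000000e+00,  0.00000000e+00,  0.00000000e+00,
         1.00000000e+00]])} 0.025 {'time_s': 0.1, 'joint_positions': array([ 9.78998119e-01,  3.42632542e-01,  1.52487047e+00, -1.40065924e-05,
        1.27545082e+00, -1.46014193e-01]), 'dq': array([ 8.36901977e-04, -1.70200498e-03, -2.46847941e-03, -8.23324102e-06,
        4.74071477e-05, -1.19357836e-03]), 'tau': array([ 1.93412197e-03, -4.34447014e+01, -2.46492022e+01, -1.07267897e-04,
        4.65564342e-03, -5.14235830e-05]), 'eef_pos': array([0.22617364, 0.47343261, 0.2557239 ]), 'eef_rot': array([ 2.21048966e-01,  9.75262473e-01, -6.37215020e-04, -2.39168879e-04]), 'contact_force': array([-0.53314195, -0.26240415, -0.29836857]), 'torque': array([ 0.06101107,  0.00224849, -0.0102793 ]), 'grip_force': 0.0, 'grip_width': 0.08517157131111402}
```

View pics/top0.png

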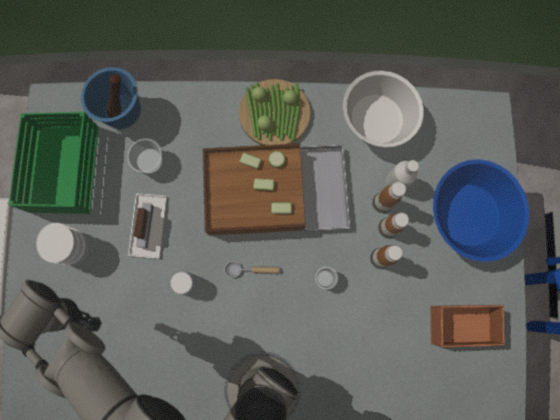

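View pics/side0.png

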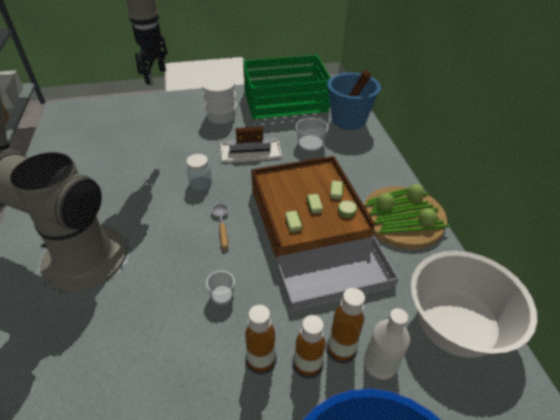

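The top view shows the board at about (255,190) with the pan to its right. There are four trimmings: slabs at (250,160), (263,184) and (281,208), and a round at (277,159). The dish and scraper are at (148,226), the three amber bottles at (390,195), (395,225) and (387,256), and the white vinegar bottle at (405,170).

```bash
cat > h.py <<'E'
from workcell import r, command_gripper, optics
import cv2, numpy as np
from scipy.spatial.transform import Rotation as Rt
def rays(uv,m):
    D=np.array([m["k1"],0,0,0])  # forward model: drawn = ray*(1+k1 r^2)
    x=cv2.undistortPoints(np.asarray(uv,float).reshape(-1,1,2),m["K"],D,None,None,None)[:,0] if False else cv2.undistortPointsIter(np.asarray(uv,float).reshape(-1,1,2),m["K"],D,None,None,(3,50,1e-9))[:,0]
    return np.c_[x,np.ones(len(x))]
def campose(name):  # R,t camera->world
    m=optics.camera_model(name)
    if name!="wrist": return m,m["R"].T,-m["R"].T@m["t"]
    s=r.read_state(); Rw=Rt.from_quat(s["eef_rot"]).as_matrix(); T=m["tool_from_camera"]
    return m,Rw@T[:3,:3],Rw@T[:3,3]+s["eef_pos"]
def plane(uv,cp,z):
    m,R,c=cp; d=rays(uv,m)@R.T
    return c+d*((z-c[2])/d[:,2])[:,None]
def cloud(d,cp):
    m,R,c=cp; h,w=d.shape; u,v=np.meshgrid(np.arange(w),np.arange(h))
    X=rays(np.c_[u.ravel(),v.ravel()],m)*d.reshape(-1,1)
    W=(X@R.T+c).reshape(h,w,3); W[d==0]=np.nan; return W
def q(yaw):  # tool down, tool y axis (closing) along world direction yaw
    y=np.array([np.cos(yaw),np.sin(yaw),0]); z=np.array([0,0,-1.]); return Rt.from_matrix(np.c_[np.cross(y,z),y,z]).as_quat()
def blobs(mask,minpx=15):
    n,l,s,c=cv2.connectedComponentsWithStats(mask.astype(np.uint8))
    return [(l==i,s[i,4],c[i]) for i in range(1,n) if s[i,4]>=minpx]
def shot(n):
    cp=campose(n); p,d=optics.get_image(n); return p,d,cp
E
python3 - <<'E'
from h import *
np.set_printoptions(precision=4,suppress=True)
for n in("top","side"):
    f=np.load(n+"0.npz"); p,d=f["p"],f["d"]; cp=campose(n); W=cloud(d,cp)
    hsv=cv2.cvtColor(p,cv2.COLOR_RGB2HSV); H,S,V=[hsv[...,i].astype(int) for i in range(3)]
    print(n,"cam",cp[2])
    def rep(tag,mask,mn=15):
        for b,a,c in blobs(mask,mn):
            w=W[b]; w=w[~np.isnan(w[:,0])]
            if len(w)<8: continue
            rc=cv2.minAreaRect(w[:,:2].astype(np.float32))
            print(tag,a,c.round(0),"med",np.median(w,0),"rect",np.round(rc[0],4),np.round(rc[1],3),round(rc[2],1),"z5/95",np.percentile(w[:,2],[5,95]))
    x,y,z=W[...,0],W[...,1],W[...,2]
    with np.errstate(invalid="ignore"):
        rep("wood",(z>.05)&(z<.1)&(x>.3)&(x<.85)&(abs(y-.1)<.3),300)
        rep("rim",(z>.078)&(z<.1)&(H<20)&(S>100)&(x>.3)&(abs(y)<.35),10)
        rep("scrap",(z>.08)&(z<.1)&(H>22)&(H<50)&(S>40)&(V>110),15)
        rep("cap",(z>.14)&(z<.24)&(S<60)&(V>120),15)
        rep("grip",(z>.06)&(z<.11)&(y>.25)&(x>.3)&(V<110),15)
        rep("bar",(z>.025)&(z<.06)&(y>.25)&(x>.3)&(x<.6)&(y<.45),15)
        rep("dishwhite",(z<.022)&(y>.25)&(x>.3)&(x<.6)&(S<50)&(V>120),40)
    if n=="top":
        c1=cv2.resize(p[130:280,110:430,::-1],None,fx=2.5,fy=2.5,interpolation=2); cv2.imwrite("pics/crop.png",c1)
E
```

```text
top cam [ 0.2805 -0.0199  1.488 ]
wood 8382 [253. 188.] med [0.6073 0.041  0.0717] rect [0.6108 0.0409] [0.26  0.302] 4.1 z5/95 [0.0657 0.0885]
wood 341 [141. 223.] med [0.4915 0.3731 0.0883] rect [0.4961 0.3778] [0.027 0.092] 84.5 z5/95 [0.0556 0.0941]
wood 377 [183. 281.] med [0.3231 0.2365 0.089 ] rect [0.3272 0.2397] [0.068 0.053] 87.9 z5/95 [0.0601 0.0946]
rim 246 [258. 147.] med [0.7341 0.0153 0.084 ] rect [0.7327 0.0473] [0.014 0.286] 5.0 z5/95 [0.0794 0.089 ]
rim 25 [205. 173.] med [0.6462 0.1866 0.0827] rect [0.6522 0.187 ] [0.048 0.005] 4.8 z5/95 [0.0794 0.0883]
rim 410 [246. 222.] med [0.4899 0.0614 0.0843] rect [0.5001 0.0599] [0.324 0.134] 67.8 z5/95 [0.0796 0.0894]
rim 11 [380. 200.] med [ 0.5773 -0.3435  0.0886] rect [ 0.5765 -0.3443] [0.018 0.003] 23.3 z5/95 [0.0796 0.0922]
rim 17 [378. 257.] med [ 0.4032 -0.3332  0.0942] rect [ 0.4023 -0.3339] [0.03  0.005] 12.0 z5/95 [0.0846 0.0985]
scrap 187 [250. 160.] med [0.6916 0.0509 0.0872] rect [0.6917 0.0509] [0.057 0.033] 71.3 z5/95 [0.082  0.0918]
scrap 167 [276. 159.] med [ 0.6969 -0.0284  0.089 ] rect [ 0.6969 -0.0284] 
[... 4518 characters left out ...]
/95 [0.0624 0.0898]
grip 20 [299. 132.] med [0.6597 0.3605 0.0659] rect [0.6607 0.3624] [0.007 0.039] 23.6 z5/95 [0.0609 0.0717]
grip 21 [323. 134.] med [0.7359 0.3357 0.0651] rect [0.7407 0.3403] [0.049 0.007] 39.4 z5/95 [0.0609 0.07  ]
bar 375 [250. 143.] med [0.4954 0.3656 0.0383] rect [0.497  0.3741] [0.04 0.14] 86.6 z5/95 [0.027  0.0569]
dishwhite 3262 [213. 113.] med [ 0.3819  0.6737 -0.0034] rect [0.4498 1.2937] [2.087 0.3  ] 90.0 z5/95 [-0.2666  0.0018]
dishwhite 257 [273. 147.] med [0.5809 0.3729 0.0025] rect [0.5781 0.3878] [0.165 0.068] 75.9 z5/95 [-0.0031  0.0111]
dishwhite 48 [270. 163.] med [ 0.5505  0.2997 -0.0017] rect [0.5542 0.3017] [0.089 0.015] 4.1 z5/95 [-0.0049  0.0013]
```

View pics/crop.png

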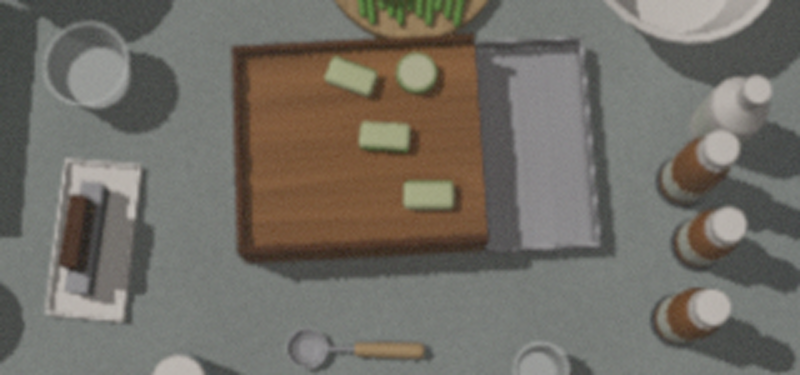

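The crop confirms it: four trimmings, the scraper upright on the left side of its dish, and cap heights of about 160, 182 and 202 mm. That makes the bottles a (middle), b (nearest) and c (farthest). Caps first.

```bash
python3 - <<'E'
from h import *
np.set_printoptions(precision=4,suppress=True)
s=r.read_state(); p=s["eef_pos"]
command_gripper(0.0,40)
r.move_straight([p[0]+.03,p[1],.38],speed=.2)
yaw0=np.pi/2
def yawsel(pos,yaw):  # half turn choice with smallest wrist travel
    c=[(abs(j[5]),y) for y in (yaw,yaw+np.pi) if (j:=r.solve_ik(pos,q(y))) is not None]
    return min(c)[1]
for n,(x,y),h in (("b",(.4092,-.362),.17),("a",(.5061,-.389),.15),("c",(.5862,-.371),.19)):
    pos=[x,y,h+.014+.025+.03]
    Q=q(yawsel(pos,np.arctan2(y,x)+np.pi/2))
    if n=="b": r.reach([x,y,.38],Q)
    else: r.reach([x,y,.29],Q)
    r.move_straight(pos,Q,speed=.15); r.hold(.2)
    f0=r.read_state()["contact_force"]
    hit=r.move_straight([x,y,h+.025-.004],speed=.02,max_force=20)
    s=r.read_state(); print(n,hit,s["eef_pos"]-[x,y,h+.025],s["contact_force"]-f0,s["time_s"])
    r.move_straight([x,y,.29],speed=.15)
p,d,cp=shot("side"); W=cloud(d,cp); cv2.imwrite("pics/side1.png",p[:,:,::-1])
for n,(x,y),h in (("b",(.4092,-.362),.17),("a",(.5061,-.389),.15),("c",(.5862,-.371),.19)):
    m=(np.hypot(W[...,0]-x,W[...,1]-y)<.015)&(W[...,2]>h-.02)&(W[...,2]<h+.03); print(n,np.median(W[m][:,2]),m.sum())
E
```

```text
b True [0. 0. 0.] [-0.1591 -0.619   5.0717] 7.9833
a True [-0.  0.  0.] [-0.6379  1.9539  5.3729] 12.225
c False [ 0.0001 -0.0001 -0.    ] [-5.4629  4.0294 16.2855] 16.6833
b 0.16880286302277298 178
a 0.14882956676782755 173
c 0.18902312371318886 177
```

All three caps are home: the TCP stopped exactly at the home height, and depth agrees. Next, the scraper.

```bash
python3 - <<'E'
from h import *
np.set_printoptions(precision=4,suppress=True)
command_gripper(.085,40)
pos=np.array([.495,.377,.26]); yaw=np.radians(85)
js={y:r.solve_ik(pos,q(y)) for y in (yaw,yaw-np.pi)}
for y,j in js.items(): print(np.degrees(y),j)
yaw=min((abs(j[5]),y) for y,j in js.items() if j is not None)[1]
r.reach(pos,q(yaw)); r.hold(.2)
p,d,cp=shot("wrist"); W=cloud(d,cp); np.savez("wrist1.npz",p=p,d=d); cv2.imwrite("pics/wrist1.png",p[:,:,::-1])
x,y,z=[W[...,i] for i in range(3)]
near=(abs(x-.495)<.12)&(abs(y-.377)<.09)
for t,m in (("grip",near&(z>.075)&(z<.1)),("bar",near&(z>.03)&(z<.06)),("rim",near&(z>.007)&(z<.018)&(p.min(2)>110))):
    for b,a,c in blobs(m,200):
        w=W[b]; rc=cv2.minAreaRect(w[:,:2].astype(np.float32)); print(t,a,c.round(),np.round(rc[0],4),np.round(rc[1],3),round(rc[2],1),np.percentile(w[:,2],[5,50,95]))
print(r.read_state()["time_s"],np.degrees(yaw))
E
```

```text
85.0 [ 0.5278  0.5216  1.228  -0.      1.392  -0.9557]
-95.0 [ 0.5278  0.5216  1.228  -0.      1.392   2.1859]
grip 3264 [273. 185.] [0.4932 0.3795] [0.024 0.089] 85.0 [0.0869 0.0896 0.0909]
bar 1487 [272. 133.] [0.4933 0.3795] [0.03  0.139] 84.8 [0.0381 0.0397 0.0416]
rim 2633 [268. 158.] [0.4954 0.3748] [0.1 0.2] 86.6 [0.0086 0.0116 0.013 ]
21.1083 85.0
```

View pics/wrist1.png

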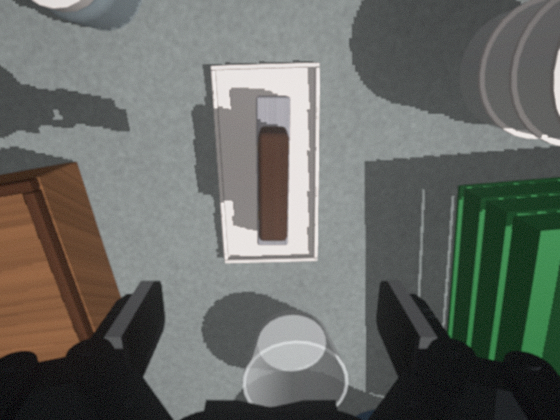

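The wrist view shows the scraper upright in the dish: grip at (273,185), bar at (272,133), dish rims clear. I'll take one wrist look at the board, then grasp.

```bash
python3 - <<'E'
from h import *
np.set_printoptions(precision=4,suppress=True)
Qb=q(np.radians(94.2))
r.reach([.57,.04,.38],Qb); r.hold(.2)
p,d,cp=shot("wrist"); W=cloud(d,cp); cv2.imwrite("pics/wrist2.png",p[:,:,::-1])
x,y,z=[W[...,i] for i in range(3)]
hsv=cv2.cvtColor(p,cv2.COLOR_RGB2HSV)
near=(abs(x-.61)<.17)&(abs(y-.04)<.2)
for t,m in (("board",near&(z>.06)&(z<.1)),("scrap",near&(z>.08)&(hsv[...,0]>22)&(hsv[...,0]<50)&(p.min(2)>60)),("rimtop",near&(z>.079)&(z<.09)&(hsv[...,0]<20))):
    for b,a,c in blobs(m,200):
        w=W[b]; rc=cv2.minAreaRect(w[:,:2].astype(np.float32)); print(t,a,c.round(),np.round(rc[0],4),np.round(rc[1],3),round(rc[2],1),np.percentile(w[:,2],[5,50,95]))
# grasp
Q=q(np.radians(85)); g=[.4932,.3795]
r.reach([*g,.2],Q); r.move_straight([*g,.072],speed=.1)
command_gripper(0,100); s=r.read_state(); print(s["grip_width"],s["grip_force"],s["contact_force"])
r.move_straight([*g,.11],speed=.08); r.hold(.3)
s=r.read_state(); print(s["grip_width"],s["grip_force"],s["contact_force"],s["eef_pos"],s["time_s"])
p,d=optics.get_image("side"); cv2.imwrite("pics/side2.png",cv2.resize(p[80:260,160:400,::-1],None,fx=3,fy=3))
E
```

```text
board 55925 [269. 182.] [0.6104 0.0406] [0.261 0.301] 4.1 [0.0686 0.0702 0.0876]
scrap 1688 [192. 134.] [ 0.5467 -0.0461] [0.033 0.06 ] 1.2 [0.084  0.0873 0.0889]
scrap 1370 [238. 200.] [0.6171 0.0085] [0.06  0.033] 88.0 [0.085  0.0876 0.089 ]
scrap 1259 [270. 261.] [0.6915 0.0506] [0.059 0.034] 70.3 [0.0829 0.0875 0.089 ]
scrap 1267 [205. 261.] [ 0.697  -0.0284] [0.049 0.049] 38.6 [0.0846 0.0883 0.0898]
rimtop 6434 [304. 168.] [0.6103 0.0412] [0.261 0.3  ] 4.1 [0.081  0.0836 0.085 ]
0.022911890521254728 97.5641119480133 [-1.5196 -0.5467  1.818 ]
0.02294150672721291 97.81468749046326 [-0.6254  0.0191 -2.3517] [0.493  0.3794 0.1095] 27.125
```

View pics/wrist2.png

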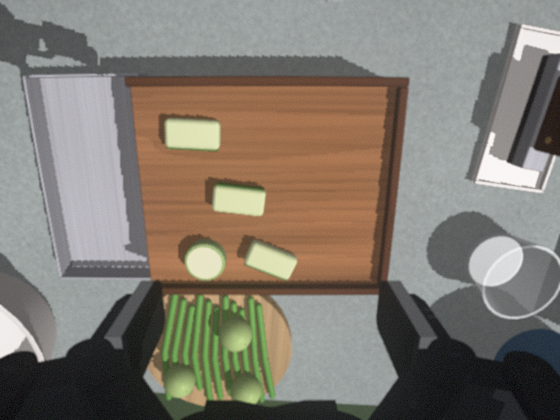

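View pics/side2.png

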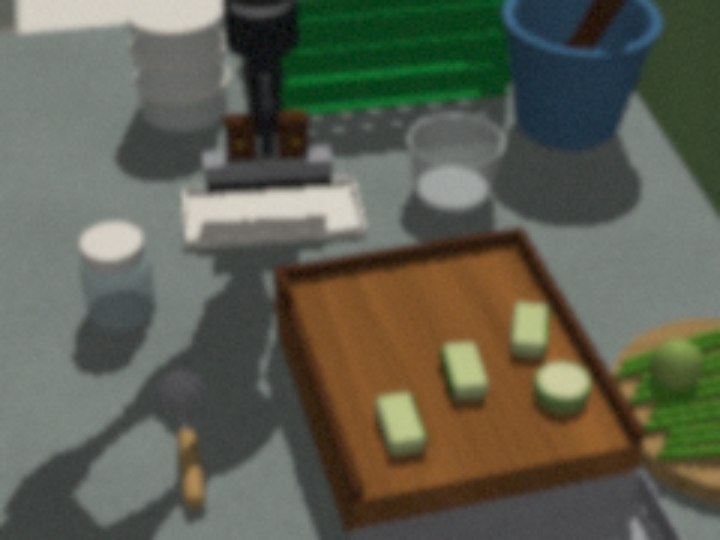

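The grasp is sound (23 mm width, 98 N, weight 2.4 N) and the bar hangs level in the side crop. The board centre is (0.6104, 0.041), yaw 4.1°. First stroke down the near half.

```bash
cat >> h.py <<'E'
C=np.array([.6104,.041]); YB=np.radians(4.1); QB=q(YB+np.pi/2)
def bw(x,y): return C+np.array([[np.cos(YB),-np.sin(YB)],[np.sin(YB),np.cos(YB)]])@[x,y]
def rep(t,f0):
    s=r.read_state(); print(t,"f",(s["contact_force"]-f0).round(1),"tq",s["torque"].round(2),"p",s["eef_pos"].round(4),"g",round(s["grip_width"],4),round(s["grip_force"],1),round(s["time_s"],1)); return s
def press(x,y,zfree,goal=10.):
    """lower in free air at board (x,y), press to goal N; returns commanded z and baseline"""
    r.move_straight([*bw(x,y),zfree+.006],speed=.15); r.hold(.3)
    f0=r.read_state()["contact_force"]
    hit=r.move_straight([*bw(x,y),zfree-.006],speed=.02,max_force=7); s=rep("touch %s"%hit,f0)
    z=s["eef_pos"][2]
    for _ in range(3):
        r.hold(.15); f=r.read_state()["contact_force"][2]-f0[2]
        if abs(f-goal)<1.2: break
        z-=np.clip((goal-f)/1.5e3,-.002,.002); r.move_straight([*bw(x,y),z],speed=.02)
    rep("press z=%.4f"%z,f0); return z,f0
def stroke(x,ys,z,f0,speed=.06,goal=10.):
    for y in ys:
        hit=r.move_straight([*bw(x,y),z],QB,speed=speed,max_force=18); s=rep("y%.3f %s"%(y,hit),f0)
        f=s["contact_force"][2]-f0[2]
        if hit: return False,z
        if abs(f-goal)>2: z-=np.clip((goal-f)/1.5e3,-.002,.002)
    return True,z
E
python3 - <<'E'
from h import *
np.set_printoptions(precision=4,suppress=True)
p0=r.read_state()["eef_pos"]
r.move_straight([p0[0],p0[1],.18],speed=.15)
r.move_straight([*bw(-.046,.121),.18],QB,speed=.15)
z,f0=press(-.046,.121,.138)
p,d=optics.get_image("side"); cv2.imwrite("pics/side3.png",cv2.resize(p[80:260,200:440,::-1],None,fx=3,fy=3))
E
```

```text
touch True f [-0.8  0.   9.7] tq [ 0.04  0.18 -0.01] p [0.5561 0.1584 0.1355] g 0.023 99.0 30.6
press z=0.1355 f [ 0.  -0.   9.4] tq [0.06 0.19 0.03] p [0.5561 0.1584 0.1358] g 0.0231 99.0 30.8
```

View pics/side3.png

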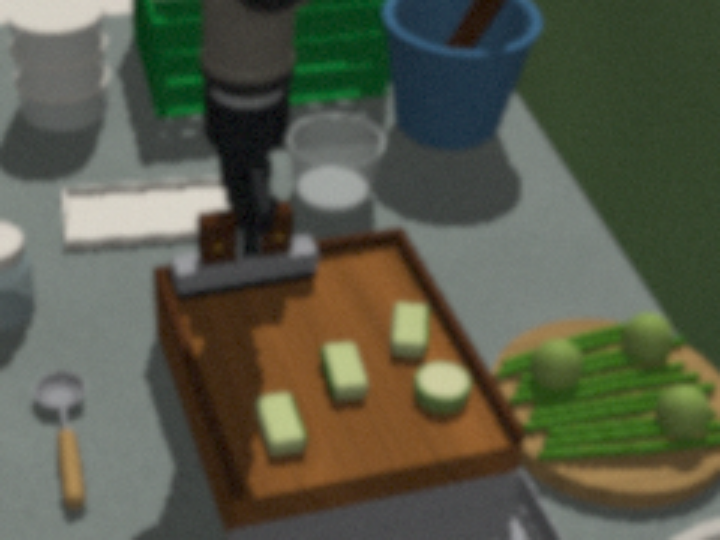

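The scraper sits inside the rims at the +y end with the lip on the wood at 9.4 N. Stroke now.

```bash
python3 - <<'E'
from h import *
f0=np.array([-.6,0,-2.4])
s=rep("start",f0); z=.1355
ok,z=stroke(-.046,[.08,.0,-.075,-.15],z,f0)
print(ok,z)
p,d=optics.get_image("side"); cv2.imwrite("pics/side4.png",cv2.resize(p[120:320,220:460,::-1],None,fx=3,fy=3))
E
```

```text
start f [-0.  -0.3  8.1] tq [ 0.03  0.17 -0.01] p [0.5561 0.1584 0.1358] g 0.023 99.0 30.8
y0.080 False f [0.8 0.7 6.7] tq [ 0.2   0.13 -0.04] p [0.5595 0.1176 0.1364] g 0.0228 98.8 31.7
y0.000 False f [ 0.4  3.5 10.2] tq [ 0.78  0.14 -0.06] p [0.5653 0.0384 0.1347] g 0.0231 99.2 33.2
y-0.075 False f [0.2 2.9 9.7] tq [ 0.78  0.2  -0.01] p [ 0.5707 -0.0364  0.1347] g 0.0227 99.2 34.6
y-0.150 False f [-0.2  3.   9.7] tq [ 0.71  0.17 -0.06] p [ 0.5759 -0.1114  0.1347] g 0.0231 99.2 36.0
True 0.1335
```

View pics/side4.png

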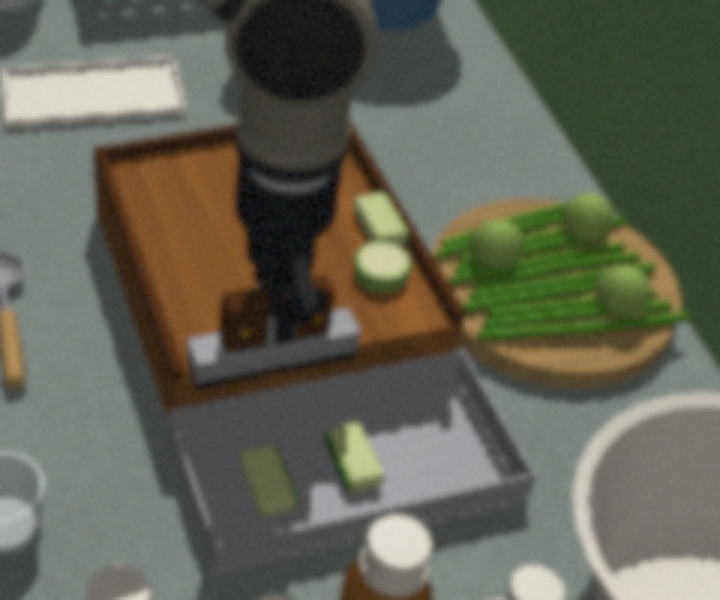

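Two slabs are in the pan at (268,480) and (355,455), and the far half still holds a slab and the round. Second stroke.

```bash
python3 - <<'E'
from h import *
s=r.read_state()["eef_pos"]
r.move_straight([s[0],s[1],.18],speed=.15)
r.move_straight([*bw(.046,.121),.18],QB,speed=.18)
z,f0=press(.046,.121,.138)
ok,z=stroke(.046,[.08,.0,-.075,-.15],z-.0005,f0)
print(ok,z)
if ok:
    s=r.read_state()["eef_pos"]; r.move_straight([s[0],s[1],.18],speed=.15); r.move_straight([*bw(.046,.11),.18],speed=.18)
p,d=optics.get_image("side"); cv2.imwrite("pics/side5.png",cv2.resize(p[100:320,220:460,::-1],None,fx=2.7,fy=2.7)); rep("end",f0)
E
```

```text
touch True f [-0.7 -0.9  7.8] tq [0.06 0.19 0.01] p [0.6478 0.165  0.1356] g 0.0228 99.3 39.4
press z=0.1328 f [-3.5 -1.5 10. ] tq [-0.02  0.49  0.04] p [0.6479 0.165  0.1344] g 0.0228 99.5 40.3
y0.080 False f [0.2 1.9 9.5] tq [ 0.36  0.19 -0.02] p [0.6516 0.1246 0.1343] g 0.023 99.7 41.1
y0.000 False f [-0.1  2.8  9.9] tq [ 0.77  0.17 -0.09] p [0.6573 0.0453 0.1342] g 0.0228 99.8 42.6
y-0.075 False f [-0.9  2.8 10.8] tq [ 0.8   0.24 -0.01] p [ 0.6626 -0.0296  0.1342] g 0.0231 99.8 44.0
y-0.150 False f [-1.3  2.2 10.4] tq [ 0.79  0.21 -0.07] p [ 0.6679 -0.1046  0.1342] g 0.0226 99.8 45.4
True 0.13234641300064082
end f [ 0.8  0.1 -0.4] tq [0.05 0.01 0.06] p [0.6486 0.1529 0.18  ] g 0.0228 98.5 47.5
```

View pics/side5.png

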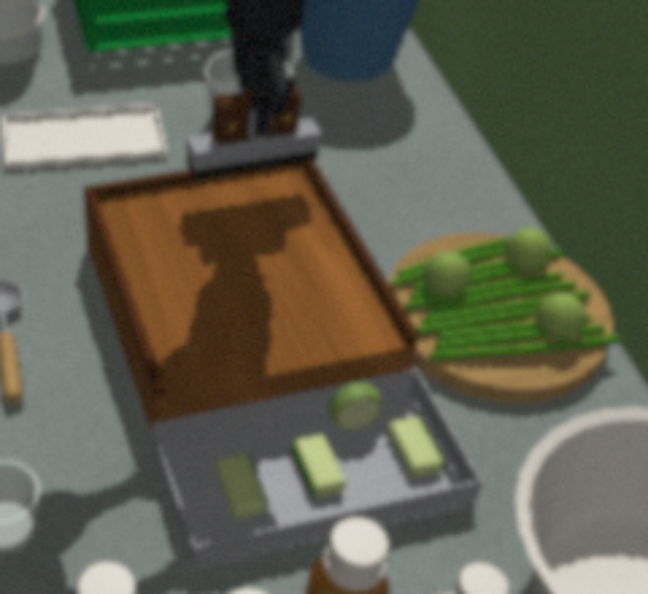

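All four trimmings are off the board and in the pan, though the round at (357,405) may be leaning against the board's end. I'll check its pose before putting the scraper back.

```bash
python3 - <<'E'
from h import *
np.set_printoptions(precision=4,suppress=True)
for n in("side","top"):
    p,d,cp=shot(n); W=cloud(d,cp); hsv=cv2.cvtColor(p,cv2.COLOR_RGB2HSV)
    L=(W[...,:2]-C)@np.array([[np.cos(YB),-np.sin(YB)],[np.sin(YB),np.cos(YB)]])
    m=(abs(L[...,0])<.16)&(L[...,1]<.13)&(L[...,1]>-.3)&(hsv[...,0]>22)&(hsv[...,0]<60)&(hsv[...,1]>50)&(W[...,2]<.12)
    for b,a,c in blobs(m,20):
        print(n,a,c.round(),"board x",np.percentile(L[b][:,0],[2,50,98]),"y",np.percentile(L[b][:,1],[2,50,98]),"z",np.percentile(W[b][:,2],[2,50,98]))
    if n=="top": cv2.imwrite("pics/top1.png",cv2.resize(p[130:250,190:370,::-1],None,fx=4,fy=4,interpolation=2))
E
```

```text
side 269 [351. 249.] board x [0.0391 0.0597 0.0896] y [-0.1877 -0.1837 -0.1527] z [0.0126 0.0364 0.0524]
side 304 [374. 265.] board x [0.0889 0.1038 0.1314] y [-0.2552 -0.2286 -0.1843] z [0.0006 0.0188 0.0224]
side 303 [337. 272.] board x [-0.0065  0.007   0.0273] y [-0.2529 -0.2246 -0.1811] z [0.0012 0.0185 0.0226]
side 279 [309. 280.] board x [-0.083  -0.0691 -0.0529] y [-0.256  -0.2299 -0.1997] z [0.0096 0.0192 0.0222]
top 147 [321. 156.] board x [0.0891 0.1044 0.1259] y [-0.2485 -0.2213 -0.1956] z [0.0033 0.0206 0.0269]
top 86 [308. 168.] board x [0.0397 0.0579 0.0933] y [-0.1825 -0.1738 -0.1657] z [0.006  0.048  0.0571]
top 152 [323. 186.] board x [-0.0065  0.005   0.0213] y [-0.2464 -0.2191 -0.1923] z [0.0076 0.0203 0.0281]
top 141 [325. 209.] board x [-0.0813 -0.0683 -0.0552] y [-0.2495 -0.2212 -0.1962] z [0.0152 0.0218 0.0281]
```

View pics/top1.png

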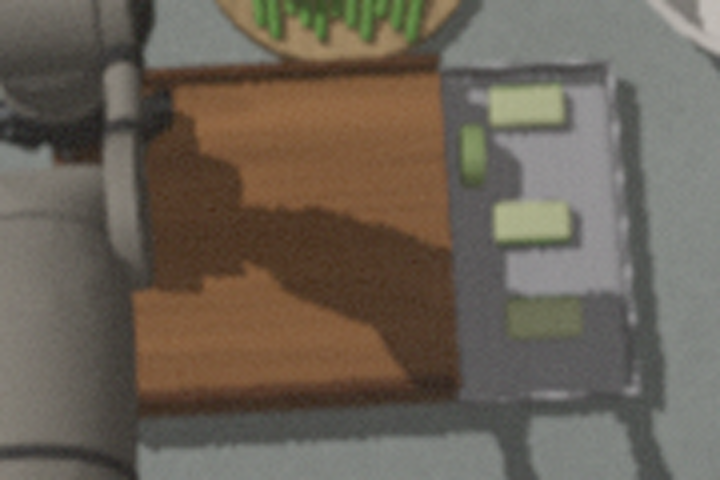

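The round stands on edge inside the pan (top at 53 mm, resting on the floor), so all four trimmings are in. Scraper back to the dish.

```bash
python3 - <<'E'
from h import *
g=[.4954,.3752]; Q=q(np.radians(86.5))
r.move_straight([*g,.18],Q,speed=.18)
r.move_straight([*g,.082],speed=.12); r.hold(.3)
f0=r.read_state()["contact_force"]; rep("above",f0)
hit=r.move_straight([*g,.0695],speed=.015,max_force=3); r.hold(.2); rep("down %s"%hit,f0)
command_gripper(.05); r.hold(.3); rep("open",f0)
command_gripper(.085); r.move_straight([*g,.2],speed=.1)
r.reach([.40,.30,.30],Q); r.hold(.5)
p,d,cp=shot("wrist"); cv2.imwrite("pics/wrist3.png",p[:,:,::-1])
p,d,cp=shot("side"); cv2.imwrite("pics/side6.png",p[:,:,::-1]); W=cloud(d,cp); x,y,z=[W[...,i] for i in range(3)]
m=(abs(x-.495)<.1)&(abs(y-.375)<.06)&(z>.07)&(z<.1); print(np.percentile(W[m],[5,50,95],axis=0).round(4))
for n,(x,y),h in (("b",(.4092,-.362),.17),("a",(.5061,-.389),.15),("c",(.5862,-.371),.19)):
    m=(np.hypot(W[...,0]-x,W[...,1]-y)<.015)&(W[...,2]>h-.02)&(W[...,2]<h+.03); print(n,np.median(W[m][:,2]))
E
```

```text
above f [0. 0. 0.] tq [-0.02  0.02  0.01] p [0.4956 0.3753 0.0825] g 0.0229 98.5 50.5
down True f [1.6 1.3 5.7] tq [ 0.28 -0.28 -0.04] p [0.4953 0.3751 0.0714] g 0.0231 99.3 51.4
open f [0.2 0.4 2.7] tq [ 0.03 -0.06 -0.02] p [0.4946 0.3747 0.0707] g 0.0503 0.0 52.1
[[0.4579 0.3576 0.0708]
 [0.4974 0.3645 0.085 ]
 [0.5372 0.3812 0.0894]]
b 0.16885098459853026
a 0.14908719797714365
c 0.18900918032273617
```

View pics/side6.png

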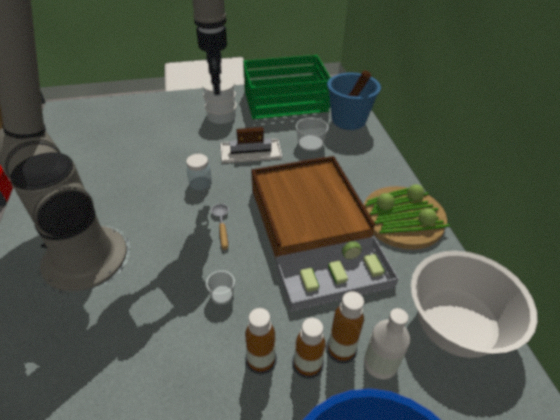

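View pics/wrist3.png

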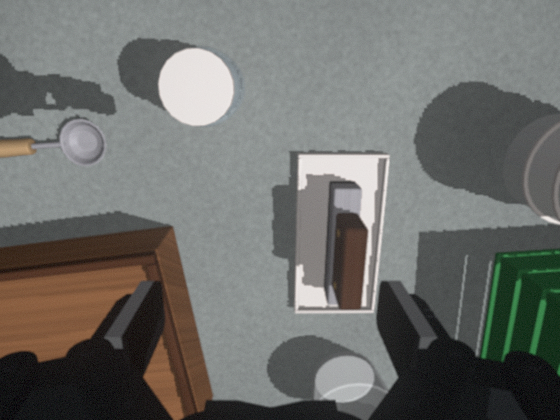

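The scraper stands upright in its dish at (250,140) in the side view and (345,245) in the wrist view. The board is empty, all four trimmings are in the pan, the caps are home and the bystanders are unmoved. Handing in.

```bash
python3 -c "
from h import *
print(r.finish_job())"
```

```text
the job is handed in; nothing more can be done
None
```

The job is done and handed in: all three caps are home, all four trimmings are in the pan (the round one is standing on its edge), and the scraper is upright in its dish with the gripper clear.

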